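# Vent the vacuum sample pan and take off its lid

### The arm

A 7-joint arm with a two-finger parallel gripper is mounted at the origin on the work surface. World frame = base frame: x ahead of the robot, y to its left, z up, the work surface at z = 0. Lengths are in m, angles in rad, forces in N, time in s.
With the tool pointing down it reaches from about 0.425 to 0.925 m from the base axis. Payload 6.8 kg.
Tool frame: the origin (TCP) lies between the finger pads; the fingertips stand 17 mm ahead of it and the grasp point (between the pads) lies 2 mm behind it; z points along the fingers, y is the direction in which the jaws open and shut (so a half turn about z gives the same grasp; the last joint's range is limited). The gripper opens to 85 mm and grips with 20 to 120 N. Pads are 22 mm wide; open, the fingers measure 114 mm over their backs; the gripper's body (76 mm by 85 mm) begins 54 mm behind the grasp point. The pads swing forward as they close: fully open they stand 13 mm farther back than shut.
Start: joints at [1.215, 0.477, 0.022, 1.555, -0.011, 1.109, -0.083], TCP at [0.166, -0.654, 0.248] pointing down, gripper open.
Joint ranges: [-2.96, 2.96], [-0.34, 2.1], [-1.41, 1.46], [0.24, 2.44], [-1.37, 4.51], [0.17, 1.92], [-2.96, 2.96]. Speed limits (rad/s): [2.39, 2.39, 3.14, 3.14, 3.14, 3.14, 3.14].

### API

Orientations are given as a unit quaternion [w, x, y, z].
In Python, from station import bot gives the robot as it stands. The module is installed in compiled form; this text tells all that it offers.
- The arm moves only by the tool carry_out, never from a script. Its argument "moves" is a list of rows, each a list of 3 entries, a list of its own where there are three numbers: the turn, a rotation vector about the tool's x, y, z in degrees, then the shift along the tool's x, y, z in cm, then the finger opening in cm, from 0 to 8.54. A call has 1 to 5 rows; each row is the pose to reach, as a shift and turn from the pose commanded when the call began, along the tool's axes at that moment; what a row does not reach only later rows make up. A row lasts 1/8 s, in which the tool goes at most 62.5 mm and 10.7 degrees, less where a joint would pass 70% of its speed; a pose out of reach is approached as far as the arm can. A call with a gripper value outside its range is refused whole. The fingers move at their own pace and stop on an object; "newtons" is the grip in N (left out, the last holds). Time passes only in rows, so rows that repeat a pose let the fingers close. It gives the time, the measured TCP pose, the force and the opening at its end, in the units of the state.
- bot.get_obs(): the state, without advancing time (a new reading comes with each control period).
- bot.read_camera(name): name is "side" or "top" or "wrist"; returns the picture (384x512x3 uint8, red, green, blue); there is no depth.
- bot.camera_info(name): a dict with "vertical_fov" (degrees; the focal length in pixels is half the picture's height over the tangent of half this angle, whatever the lens; pixels are square), "cx", "cy" (the principal point, pixels), "k1" (the pictures are not rectified: a ray, as slopes to the right and down, at radius r is drawn at 1 + k1 r^2 times it, then the intrinsics apply), "position" and "attitude" of the camera in the world. Camera axes: x right, y up, looking along -z (the intrinsics and any distortion apply to the point x, -y, -z); pixel columns grow to the right and rows downward; lengths in m; the calibration is good to about 2 mm. A picture is of the moment at which its call begins: read the wrist's pose just before it. camera_info takes no time and is no camera call; for the wrist camera it gives the pose at the moment of the call.
- bot.hand_in(): hands the job in, once; it reports no verdict.
Trained networks look in the newest picture that a camera, given by its name, has taken for a name from the list of things; names that differ only in an ending like _2 or _b are one class to them, and where a whole thing is asked for, a point or a joint stands for the part that bears it (a point fixed in the world has none). Each returns a list of dicts, best first, with "score" (0 to 1); they miss things now and then, are a little off and sometimes report something else, mostly with a low value. They report only what shows in the picture. A call takes as long as a camera call.
- bot.silhouettes(label, camera): "region" (384x512 bool, what is visible of it) and "location" ([column, row] in pixels, amid what is visible of it).
The state is a dict: "t": time; "q": joint angles; "joint_vel": joint speeds; "joint_torque": joint torques, N m; "eef_pos": TCP position; "tool_rot": TCP orientation; "contact_force": force on the tool from outside, world axes, zero at the start; "torque": the same for the moment, N m; "gripper_width": opening from 0.0 (shut) to 1.0 (fully open).
Only numpy, scipy, OpenCV 4.12 (cv2) and the standard library are available. Lean on these libraries where they do the work, as an engineer would, in place of code of your own. Each camera call takes 0.05 s, during which the arm holds its last target. There are 200 camera calls.

### The job

The food samples are in the steel pan whose lid is sealed by vacuum. Turn the vent tap on the lid fully open to let the air in, then lift the lid off and set it down gently, flat and right way up, in the middle of the white cutting board. Leave the tap open, and do not push the other things about.

Things in the scene. Friction and masses are not known exactly. Their poses are not given: they have to be found in the camera images.
- pan: rectangular steel pan, fixed, 154 mm (its x) by 180 mm (its y), 100 mm high, 10 mm rim round the top; origin at the centre of its underside, z up. The lid sits on the rim, axes along the pan's; vacuum holds it down until the tap is turned past about 70 degrees (1.2 rad). Pan and cutting board may change sides.
- lid_grip (a point): centre of the lid's black bar handle; axes are the lid's, z up. The bar runs along y: 74 mm long, 16 mm wide (x), 12 mm high, on a post at each end, 32 mm free below it. This point is 146 mm above the counter with the lid on the pan, 38 mm above the top of the lid's plate and 56 mm above the flange's lower edge, on which the lid stands when laid down.
- lid_mid (a point): centre of the top of the lid's plate, 5 mm in +y of lid_grip and 38 mm lower; axes are the lid's. Loose lid, about 0.5 kg: grey plate 170 mm (x) by 196 mm (y), 8 mm thick, with a black sealing flange 10 mm deep below it that fits in the pan with about 2.5 mm play.
- tap_axis (a point): point on the tap's upright turning axis, half-way up its lever; axes are the lid's. 65 mm in +y of lid_grip and 9 mm lower, 29 mm above the plate's top. The stem stands on a round steel boss, 26 mm across, 12 mm high. A nozzle 8 mm thick runs from the boss to the lid's +y edge, its top 10 mm above the plate.
- tap_tip (a point): point in the tap's lever 50 mm from the axis (the lever ends 6 mm farther out). The steel lever is 11 mm wide, 12 mm high, with 23 mm free between it and the plate. The -x axis of this point points outwards along the lever.
- tap (a joint): turn of the tap in rad: 0 = shut, the lever points to the lid's -x, across the nozzle; it opens clockwise seen from above, up to a stop at 1.57, the lever pointing to the lid's +y, in line above the nozzle. It takes about 1.5 N at the lever's end and stays where it is left. Counts as open from 1.35.
- board: white cutting board, fixed, 300 mm (its x) by 260 mm (its y), top 18 mm above the counter; origin at the centre of its underside
- jar: small clear jar with a cap, 42 mm across, 65 mm high, standing close to one short end of the pan; origin at its foot
- brush: hand brush, 150 mm long, lying on the counter between the pan and the cutting board, handle towards the robot; origin on the counter
- spray: bottle, 64 mm across, 170 mm high, at the left side; origin at its foot
- beaker: steel beaker, 80 mm across, 100 mm high, at the right side; origin at its foot
- bowl: steel bowl, 150 mm across, 60 mm high, at the left side; origin at its foot
- root_c: stub of dark root, 68 mm across, 55 mm high, at the right side; origin at its foot

How it is judged:
By the outcome, as a careful person would: the job done as asked, in the order asked, and still so for the second after the job is handed in, with the robot touching nothing.
It also fails if it takes over 61 s, if anything falls off the work surface, if the arm or the gripper's body presses on something with over 40 N, if the wrist force passes 120 N, or if a joint passes its speed limit or range.

## Working session

There is one attempt and no reset: what is moved stays moved. The work goes in short steps, Python scripts to look and compute and a tool call to move; the robot and the scene stay as the last step left them, time stands still between calls to the robot, and variables do not carry over. Pictures are saved under pics/ and viewed, about 8 in all and at most 12, crops included, and the job is handed in when it is done.

Besides the shell and the picture viewer there is one more tool, called as a command line: name --argument value ..., lists and objects as JSON in quotes. carry_out: Moves the arm, as the interface text tells. Its arguments: {"type":"object","properties":{"moves":{"type":"array"},"newtons":{"type":"number"}},"required":["moves"]}

```bash
mkdir -p pics; cat > h.py <<'E'
import numpy as np, cv2
from station import bot
from scipy.spatial.transform import Rotation as R
def rot(q): return R.from_quat([q[1],q[2],q[3],q[0]])
def att(a):
    a=np.array(a,float)
    return a if a.shape==(3,3) else rot(a).as_matrix()
def cam(n):
    i=bot.camera_info(n); f=192/np.tan(np.radians(i['vertical_fov'])/2)
    return i,f,np.array(i['position']),att(i['attitude'])
def ray(n,uv,c=None):
    i,f,p,A=c or cam(n)
    d=(np.array(uv,float)-[i['cx'],i['cy']])/f; s=d.copy()
    for _ in range(30): s=d/(1+i['k1']*(s@s))
    return p,A@np.array([s[0],-s[1],-1.])
def hit(n,uv,z,c=None):
    p,d=ray(n,uv,c); return p+d*(z-p[2])/d[2]
def proj(n,X,c=None):
    i,f,p,A=c or cam(n); v=(np.array(X)-p)@A; s=np.stack([v[...,0],-v[...,1]],-1)/-v[...,2:]
    return s*(1+i['k1']*(s**2).sum(-1,keepdims=True))*f+[i['cx'],i['cy']]
def save(n,f):
    im=bot.read_camera(n); cv2.imwrite('pics/'+f,im[:,:,::-1]); return im
E
python3 - <<'E'
from h import *
np.set_printoptions(precision=4,suppress=True)
a=save('top','a.png');b=save('side','b.png')
cv2.imwrite('pics/ab.png',cv2.resize(a,(800,600))[:,:,::-1])
for n in('top','side'):
    print(n,bot.camera_info(n))
for l,z in (('board',.018),('lid_mid',.108),('lid_grip',.146),('tap_tip',.137),('jar',.03)):
    for d in bot.silhouettes(l,'top')[:2]:
        r=d['region'].astype(np.uint8)
        m=cv2.minAreaRect(cv2.findNonZero(r)); 
        print(l,d['score'],d['location'],hit('top',d['location'],z),[hit('top',p,z)[:2].round(3).tolist() for p in cv2.boxPoints(m)])
print(bot.get_obs())
E
```

```text
top {'vertical_fov': 47.21510537714383, 'cx': 256.00280060624, 'cy': 195.99880769509926, 'k1': 0.05166224979007405, 'position': array([0.3853, 0.0072, 1.4929]), 'attitude': array([ 0.7095,  0.0247, -0.0334, -0.7035])}
side {'vertical_fov': 52.8979023064766, 'cx': 251.93408258364894, 'cy': 195.2960653598576, 'k1': -0.12819138169495964, 'position': array([-0.0014, -0.9913,  1.0561]), 'attitude': array([ 0.8865,  0.4057, -0.0981, -0.1998])}
board 0.89 [185.8, 184.1] [0.5449 0.2262 0.018 ] [[0.394, 0.356], [0.698, 0.354], [0.693, 0.087], [0.387, 0.093]]
lid_mid 0.57 [321.9, 187.9] [ 0.5271 -0.218   0.108 ] [[0.588, -0.108], [0.624, -0.301], [0.453, -0.329], [0.418, -0.138]]
lid_grip 0.59 [323.1, 192.1] [ 0.5103 -0.2155  0.146 ] [[0.582, -0.105], [0.617, -0.296], [0.451, -0.322], [0.417, -0.133]]
tap_tip 0.52 [304.1, 201.8] [ 0.4804 -0.158   0.137 ] [[0.455, -0.147], [0.518, -0.155], [0.517, -0.168], [0.454, -0.16]]
jar 0.62 [355.1, 176.9] [ 0.5732 -0.3421  0.03  ] [[0.593, -0.332], [0.593, -0.365], [0.556, -0.365], [0.556, -0.332]]
{'t': 0.35, 'q': array([ 1.2149,  0.4772,  0.0224,  1.5556, -0.0115,  1.1093, -0.0831]), 'joint_vel': array([-0.0006, -0.0009,  0.0003,  0.0007,  0.0007,  0.0008, -0.0007]), 'joint_torque': array([ -0.002 , -59.5601,   1.6036, -28.1039,   0.0123,   0.005 ,
        -0.0001]), 'eef_pos': array([ 0.1655, -0.6543,  0.2481]), 'tool_rot': array([-0.0002,  0.9923,  0.1236, -0.    ]), 'contact_force': array([-0.2443,  0.26  ,  1.1182]), 'torque': array([ 0.0053, -0.0044, -0.0255]), 'gripper_width': 0.9976028199655762}
```

View pics/ab.png

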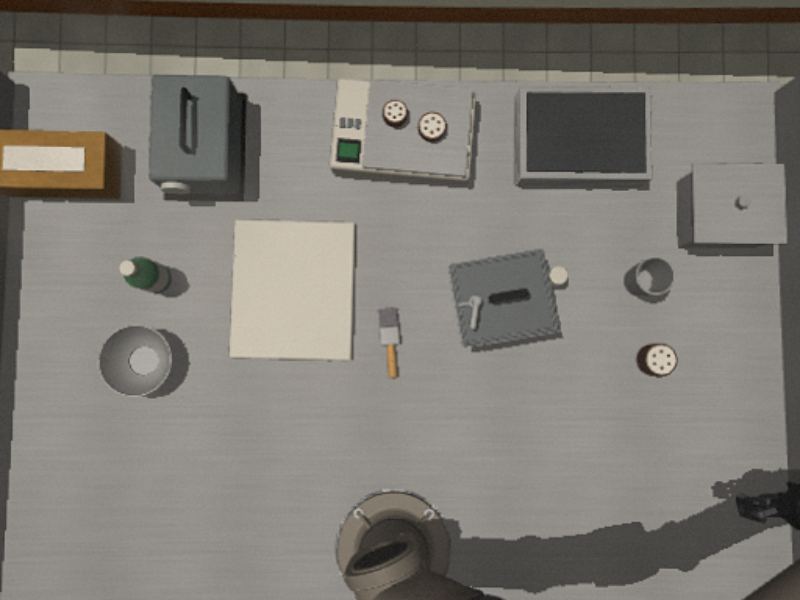

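View pics/b.png

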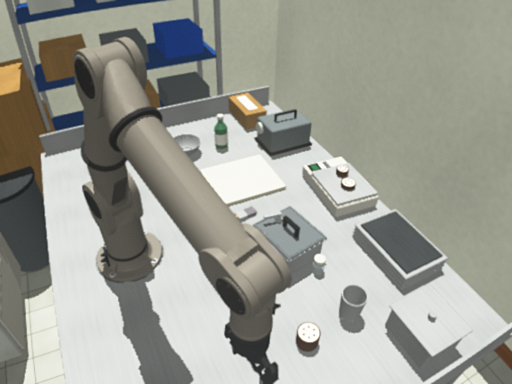

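Top view: the lid is at about (505,298) in the 800x600 picture, with yaw about +10°. The nozzle points to world +y and the lever tip is near (472,325). The jar touches the pan's right end, the board is at (293,290) and the brush at (390,340). The arm stands clear on the right. I'll hover over the lid and turn the tool to lid heading.

carry_out --moves '[[[0, 0, -10], [8, -6.5, -2], 8.5], [[0, 0, -20], [12, -10, -3], 8.5], [[0, 0, -30], [17, -14, -4], 8.5], [[0, 0, -38], [22, -18, -6], 8.5], [[0, 0, -46], [26, -22, -8], 8.5]]'

```text
t: 0.98
eef_pos: [0.3448, -0.4057, 0.3173]
tool_rot: [0.0, 0.864, 0.504, -0.0]
contact_force: [0.1, -0.1, -0.8]
gripper_width: 0.998
```

```bash
python3 - <<'E'
from h import *
o=bot.get_obs();r=rot(o['tool_rot']).as_matrix();print(o['t'],o['q'].round(2),o['eef_pos'],r[:,0],o['contact_force'])
print(r.T@(np.array([.48,-.22,.36])-o['eef_pos']),np.degrees(np.arctan2(r[1,0],r[0,0])))
i,f,p,A=cam('wrist'); print('cam in tool',r.T@(p-o['eef_pos']),'\n',(r.T@A).round(3))
E
```

```text
0.975 [ 0.97  0.19 -0.26  1.8   0.05  1.16  0.18] [ 0.34476441 -0.40574495  0.31734991] [ 4.92720959e-01  8.70187365e-01 -8.65355425e-05] [ 0.07899728 -0.11428099 -0.79252752]
[ 0.22826263  0.02616378 -0.04266744] 60.48042015827612
cam in tool [ 8.39367246e-02 -3.97404221e-05 -1.25180745e-01] 
 [[-0.     0.945  0.326]
 [ 1.     0.    -0.   ]
 [-0.     0.326 -0.945]]
```

carry_out --moves '[[[0, 0, -10], [6, 0.9, 0.4], 8.5], [[0, 0, -20], [12, 1.8, 0.8], 8.5], [[0, 0, -30], [18, 2.7, 1.2], 8.5], [[0, 0, -39.5], [23, 3.4, 1.5], 8.5], [[0, 0, -39.5], [25.8, 3.8, 1.7], 8.5]]'

```text
t: 1.6
eef_pos: [0.5064, -0.1997, 0.3]
tool_rot: [0.0, 0.643, 0.766, 0.001]
contact_force: [-0.1, -1.1, -1.1]
gripper_width: 0.998
```

carry_out --moves '[[[0, 0, 0], [0, 0, 0], 0], [[0, 0, 0], [0, 0, 0], 0], [[0, 0, 0], [0, 0, 0], 0]]'

```text
t: 1.98
eef_pos: [0.5042, -0.2041, 0.2999]
tool_rot: [0.0, 0.646, 0.764, -0.0]
contact_force: [0.0, 0.2, 0.4]
gripper_width: 0.372
```

```bash
cat > look.py <<'E'
from h import *
import sys
np.set_printoptions(precision=4,suppress=True)
o=bot.get_obs();r=rot(o['tool_rot']).as_matrix();print(o['t'],o['q'].round(2),o['eef_pos'],'head',np.degrees(np.arctan2(r[1,0],r[0,0])))
c=cam('wrist'); im=save('wrist',sys.argv[1])
for l,z in (('lid_mid',.108),('lid_grip',.152),('tap_tip',.143),('jar',.06)):
    for d in bot.silhouettes(l,'wrist')[:2]:
        g=d['region'].astype(np.uint8); m=cv2.boxPoints(cv2.minAreaRect(cv2.findNonZero(g)))
        print(l,d['score'],d['location'],g.sum(),hit('wrist',d['location'],z,c)[:2],[hit('wrist',p,z,c)[:2].round(4).tolist() for p in m],m.astype(int).tolist())
E
python3 look.py c.png
```

```text
1.975 [ 0.69  0.25 -0.5   1.78  0.13  1.14  0.31] [ 0.5042 -0.2041  0.2999] head 99.55188499972756
lid_mid 0.98 [269.4, 171.6] 21220 [ 0.5195 -0.2034] [[0.4222, -0.1366], [0.587, -0.1074], [0.6419, -0.2974], [0.442, -0.333]] [[192, 99], [345, 97], [347, 254], [194, 255]]
lid_grip 0.74 [269.5, 173.6] 21025 [ 0.5159 -0.1941] [[0.4315, -0.1341], [0.5733, -0.1087], [0.6211, -0.2724], [0.4491, -0.3036]] [[192, 98], [345, 96], [347, 253], [194, 255]]
tap_tip 0.69 [267.5, 0.2] 94 [ 0.4865 -0.0415] [[0.4592, -0.046], [0.5016, -0.0388], [0.5019, -0.0403], [0.4594, -0.0475]] [[236, 0], [285, 0], [285, 2], [236, 2]]
tap_tip 0.68 [251.8, 126.5] 758 [ 0.4904 -0.1513] [[0.4557, -0.1633], [0.458, -0.1457], [0.5204, -0.1506], [0.5194, -0.1687]] [[216, 132], [220, 115], [281, 130], [276, 148]]
jar 0.66 [280.3, 257.5] 89 [ 0.5651 -0.3469] [[0.5559, -0.3421], [0.5679, -0.3401], [0.5718, -0.3594], [0.5596, -0.3614]] [[275, 254], [283, 254], [283, 265], [275, 265]]
```

View pics/c.png

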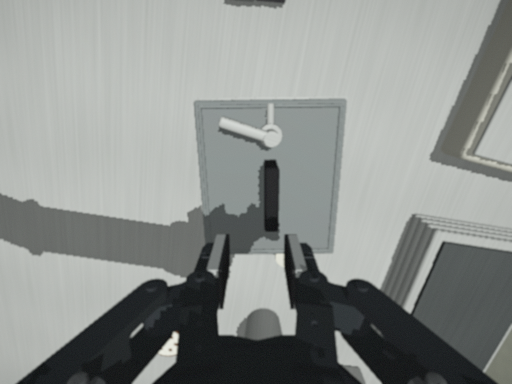

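The wrist view shows the lid square to the picture, with corners TL (195,101), TR (346,98), BR (333,252). The bar runs along column 271 from row 160 to 232, the tap axis is at (272,134), and the lever points left and slightly up to (221,123). I'll fit the pose.

```bash
python3 - <<'E'
from h import *
from scipy.optimize import least_squares
np.set_printoptions(precision=4,suppress=True)
im=cv2.imread('pics/c.png'); cv2.imwrite('pics/c2.png',cv2.resize(im[85:265,180:360],None,fx=3.3,fy=3.3,interpolation=cv2.INTER_CUBIC))
c=cam('wrist')
L=np.array([[-85,98,0],[85,98,0],[85,-98,0],[0,-5,44],[0,60,35]])/1e3
uv=np.array([[195,101],[346,98],[333.5,252],[271.5,195],[272,134]])
def P(v,L): return np.c_[L[:,:2]@R.from_euler('z',v[2]).as_matrix()[:2,:2].T+v[:2],L[:,2]+.108]
s=least_squares(lambda v:(proj('wrist',P(v,L),c)-uv).ravel(),[.52,-.22,.17])
v=s.x; print(v,np.degrees(v[2])); print(s.fun.reshape(-1,2))
q=P(v,np.array([[0,-.005,.038],[0,.06,.029]]));print('grip',q[0],'axis',q[1])
e=hit('wrist',[221,123],.143,c); d=e-q[1]; print('tip end',e,np.hypot(*d[:2])); a=R.from_euler('z',-v[2]).apply(d); print('lever ang',np.degrees(np.arctan2(a[1],-a[0])))
E
```

```text
[ 0.5232 -0.2153  0.181 ] 10.368274091174115
[[-2.6392 -3.3754]
 [ 2.1363 -2.4378]
 [ 0.4887  0.2886]
 [ 0.3714  4.2062]
 [-0.2619  2.1475]]
grip [ 0.5241 -0.2203  0.146 ] axis [ 0.5124 -0.1563  0.137 ]
tip end [ 0.46  -0.152  0.143] 0.0525761319092991
lever ang 15.098170278958642
```

View pics/c2.png

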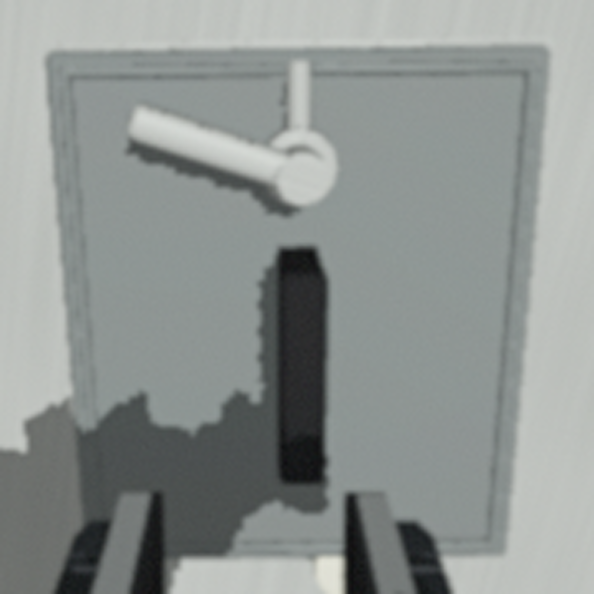

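```bash
python3 - <<'E'
from h import *
from scipy.optimize import least_squares
np.set_printoptions(precision=4,suppress=True)
c=cam('wrist')
L=np.array([[-85,98,0],[85,98,0],[85,-98,0],[0,32,44],[0,-42,44],[0,60,35]])/1e3
uv=np.array([[47,50],[548,47],[505,553],[302,272],[302,482],[304,176]])/3.3+[180,85]-.35
def P(v,L): return np.c_[L[:,:2]@R.from_euler('z',v[2]).as_matrix()[:2,:2].T+v[:2],L[:,2]+.108]
s=least_squares(lambda v:(proj('wrist',P(v,L),c)-uv).ravel(),[.52,-.22,.17])
v=s.x; print(v,np.degrees(v[2])); print(s.fun.reshape(-1,2))
q=P(v,np.array([[0,-.005,.038],[0,.06,.029]]));print('grip',q[0],'axis',q[1])
e=hit('wrist',np.array([133,122])/3.3+[180,85],.143,c); d=e-q[1]; a=R.from_euler('z',-v[2]).apply(d); print('tip end',e,a,'lever ang',np.degrees(np.arctan2(a[1],-a[0])))
o=bot.get_obs();r=rot(o['tool_rot']).as_matrix()
for w in ([-48,-8,9],[-44,4,9],[-38,18,9],[-30,30,9],[-22,38,9]):
    X=P(v,np.array([[w[0],60+w[1],0]])/1e3)[0]; X[2]=.142
    print(w,X,(r.T@(X-o['eef_pos'])*100).round(2))
E
```

```text
[ 0.5228 -0.2173  0.1778] 10.184989133815606
[[-1.7492 -0.6023]
 [ 1.8915 -1.2274]
 [ 0.4157  1.5019]
 [ 0.311  -0.0655]
 [-0.238   1.3623]
 [-0.5371  0.0585]]
grip [ 0.5237 -0.2223  0.146 ] axis [ 0.5122 -0.1583  0.137 ]
tip end [ 0.4592 -0.1511  0.143 ] [-0.051   0.0164  0.006 ] lever ang 17.890696637049132
[-48, -8, 9] [ 0.4664 -0.1746  0.142 ] [ 3.46 -3.3  15.79]
[-44, 4, 9] [ 0.4682 -0.1621  0.142 ] [ 4.66 -2.91 15.79]
[-38, 18, 9] [ 0.4716 -0.1473  0.142 ] [ 6.07 -2.33 15.79]
[-30, 30, 9] [ 0.4774 -0.1341  0.142 ] [ 7.27 -1.54 15.79]
[-22, 38, 9] [ 0.4838 -0.1248  0.142 ] [ 8.08 -0.75 15.79]
```

carry_out --moves '[[[0, 0, 0], [1.8, -1.8, 0], 0], [[0, 0, 0], [3.4, -3.3, 0], 0], [[0, 0, 0], [3.4, -3.3, 5.5], 0], [[0, 0, 0], [3.4, -3.3, 11], 0], [[0, 0, 0], [3.4, -3.3, 12], 0]]'

```text
t: 2.85
eef_pos: [0.4643, -0.1743, 0.1771]
tool_rot: [-0.003, 0.645, 0.764, -0.001]
contact_force: [-0.2, -0.0, -0.2]
gripper_width: -0.0
```

carry_out --moves '[[[0, 0, 0], [0, 0, 2], 0], [[0, 0, 0], [0, 0, 3.8], 0], [[0, 0, 0], [0, 0, 3.8], 0]]'

```text
t: 3.22
eef_pos: [0.4665, -0.1747, 0.1416]
tool_rot: [-0.001, 0.645, 0.764, -0.0]
contact_force: [0.2, -0.4, 0.4]
gripper_width: -0.0
```

```bash
python3 look.py d.png
```

```text
3.225 [ 0.63  0.37 -0.48  2.04  0.24  0.78  0.18] [ 0.4665 -0.1747  0.1416] head 99.69706729420537
lid_mid 0.6 [352.2, 222.7] 32148 [ 0.5251 -0.157 ] [[0.4228, -0.1351], [0.5851, -0.1073], [0.6432, -0.2357], [0.4357, -0.2702]] [[195, 163], [473, 163], [473, 339], [195, 339]]
lid_grip 0.92 [353.5, 222.4] 32222 [ 0.5054 -0.1388] [[0.4309, -0.1236], [0.5481, -0.1026], [0.5909, -0.1955], [0.441, -0.222]] [[194, 164], [472, 161], [474, 338], [196, 340]]
tap_tip 0.89 [309.9, 232.5] 3448 [ 0.4895 -0.1515] [[0.4545, -0.1548], [0.4587, -0.1328], [0.521, -0.1469], [0.5201, -0.1712]] [[239, 227], [255, 187], [372, 233], [357, 273]]
```

View pics/d.png

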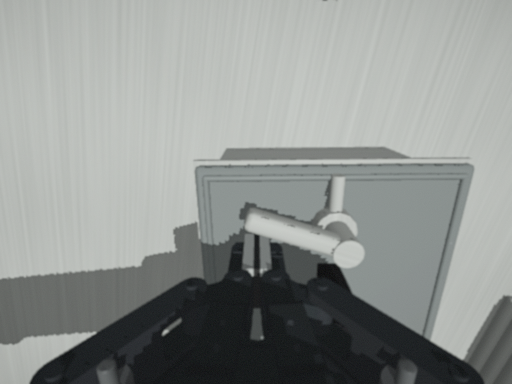

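The lever is at (250..345, 220..250), and the closed fingertips are at (257,255), just on its trailing side. Pushing next.

carry_out --moves '[[[0, 0, 0], [0.2, 0.8, 0], 0], [[0, 0, 0], [1.2, 0.8, 0], 0], [[0, 0, 0], [2.2, 1.0, 0], 0], [[0, 0, 0], [3.0, 1.4, 0], 0], [[0, 0, 0], [3.8, 2.0, 0], 0]]'

```text
t: 4.1
eef_pos: [0.4796, -0.1331, 0.1417]
tool_rot: [-0.0, 0.645, 0.764, -0.0]
contact_force: [-2.0, -1.9, 0.1]
gripper_width: -0.003
```

carry_out --moves '[[[0, 0, 0], [0.2, 0.4, 0], 0], [[0, 0, 0], [0.4, 0.8, 0], 0], [[0, 0, 0], [0.4, 0.8, 0], 0]]'

```text
t: 4.47
eef_pos: [0.4877, -0.1281, 0.1418]
tool_rot: [0.0, 0.645, 0.764, 0.0]
contact_force: [-0.7, -0.2, -0.1]
gripper_width: -0.003
```

```bash
python3 look.py e.png
```

```text
4.475 [ 0.54  0.38 -0.49  2.03  0.25  0.79  0.07] [ 0.4877 -0.1281  0.1418] head 99.72242587324808
lid_mid 0.91 [317.6, 255.8] 14041 [ 0.5305 -0.1379] [[0.4242, -0.1324], [0.5832, -0.097], [0.6216, -0.1881], [0.4333, -0.2315]] [[157, 224], [414, 212], [419, 330], [162, 342]]
lid_grip 0.73 [314.5, 253.9] 13598 [ 0.5129 -0.1115] [[0.4378, -0.1083], [0.553, -0.0834], [0.5807, -0.1499], [0.4441, -0.1803]] [[157, 224], [414, 213], [419, 332], [162, 342]]
tap_tip 0.86 [289.7, 242.9] 1145 [ 0.502  -0.1125] [[0.495, -0.1003], [0.5049, -0.098], [0.5152, -0.1342], [0.5044, -0.1369]] [[280, 219], [301, 218], [305, 281], [284, 282]]
```

View pics/e.png

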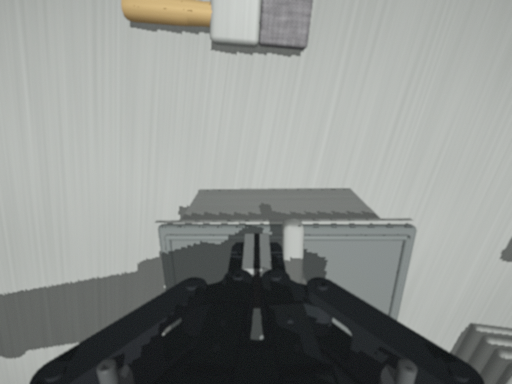

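The lever at (293,225–280) is now almost in line with the lid's +y. A small extra push to the stop.

carry_out --moves '[[[0, 0, 0], [0, 0.2, 0], 0], [[0, 0, 0], [0, 0.4, 0], 0], [[0, 0, 0], [0, 0.4, 0], 0]]'

```text
t: 5.1
eef_pos: [0.49, -0.1282, 0.1417]
tool_rot: [-0.001, 0.645, 0.764, -0.001]
contact_force: [-5.6, -0.1, 4.7]
gripper_width: -0.002
```

carry_out --moves '[[[0, 0, 0], [0, -1.5, 0], 0], [[0, 0, 0], [0, -1.5, -4], 0], [[0, 0, 0], [0, -1, -9], 6], [[0, 0, -0.5], [-5, 0.5, -11], 6], [[0, 0, -0.5], [-9.85, 1.6, -11], 6]]'

```text
t: 5.72
eef_pos: [0.5251, -0.2236, 0.2547]
tool_rot: [0.003, 0.641, 0.768, 0.001]
contact_force: [0.4, 0.4, -0.6]
gripper_width: 0.63
```

carry_out --moves '[[[0, 0, 0], [0, 0, 0], 6], [[0, 0, 0], [0, 0, 0], 6]]'

```text
t: 5.98
eef_pos: [0.5229, -0.2216, 0.2515]
tool_rot: [-0.0, 0.641, 0.767, 0.0]
contact_force: [-0.2, 0.2, -0.0]
gripper_width: 0.702
```

```bash
python3 look.py f.png
```

```text
5.975 [ 0.68  0.34 -0.48  1.79  0.18  1.06  0.31] [ 0.5229 -0.2216  0.2515] head 100.20024817073187
lid_mid 0.62 [258.6, 157.9] 30406 [ 0.5203 -0.1961] [[0.4377, -0.3292], [0.4245, -0.1117], [0.5839, -0.085], [0.6434, -0.2954]] [[165, 259], [168, 45], [352, 48], [349, 261]]
lid_mid 0.57 [143.2, 357.7] 903 [ 0.4189 -0.4851] [[0.3896, -0.4603], [0.4311, -0.4446], [0.441, -0.5054], [0.3972, -0.5227]] [[120, 340], [154, 335], [159, 370], [125, 375]]
lid_grip 0.83 [257.9, 155.7] 30478 [ 0.5173 -0.1851] [[0.438, -0.1171], [0.5709, -0.0932], [0.6232, -0.2687], [0.4516, -0.2996]] [[168, 47], [352, 47], [352, 261], [168, 261]]
tap_tip 0.96 [257.2, 85.5] 1196 [ 0.5071 -0.1314] [[0.4975, -0.1051], [0.511, -0.1027], [0.5231, -0.1647], [0.5083, -0.1673]] [[251, 47], [269, 47], [269, 131], [251, 131]]
tap_tip 0.55 [258.0, 158.7] 30665 [ 0.5183 -0.1895] [[0.4344, -0.1163], [0.5734, -0.0913], [0.6278, -0.2739], [0.4483, -0.3062]] [[167, 47], [352, 47], [352, 261], [167, 261]]
jar 0.6 [276.4, 266.6] 356 [ 0.5727 -0.3482] [[0.556, -0.3423], [0.5928, -0.3357], [0.5977, -0.3573], [0.5602, -0.364]] [[265, 261], [293, 261], [293, 275], [265, 275]]
```

View pics/f.png

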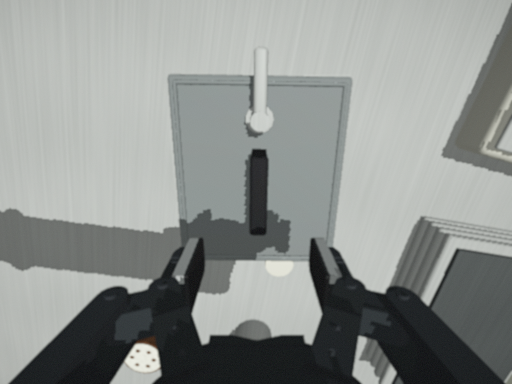

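The tap is fully open: the lever runs vertically from (260,47) to (260,118), over the nozzle. The bar at column 259, rows 152–234, is between the jaws. Descend and grip.

carry_out --moves '[[[0, 0, 0], [0, 0, 4], 6], [[0, 0, 0], [0, 0, 8], 6], [[0, 0, 0], [0, 0, 10], 6], [[0, 0, 0], [0, 0, 10.8], 6], [[0, 0, 0], [0, 0, 10.8], 6]]'

```text
t: 6.85
eef_pos: [0.5236, -0.222, 0.144]
tool_rot: [-0.0, 0.641, 0.767, 0.0]
contact_force: [0.2, -0.3, 1.5]
gripper_width: 0.702
```

carry_out --moves '[[[0, 0, 0], [0, 0, 0], 0.5], [[0, 0, 0], [0, 0, 0], 0.5], [[0, 0, 0], [0, 0, 0], 0.5], [[0, 0, 0], [0, 0, 0], 0.5], [[0, 0, 0], [0, 0, 0], 0.5]]' --newtons 60

```text
t: 7.48
eef_pos: [0.5242, -0.2225, 0.1449]
tool_rot: [0.001, 0.642, 0.767, 0.0]
contact_force: [-1.1, 0.4, 5.4]
gripper_width: 0.178
```

carry_out --moves '[[[0, 0, 0], [0, 0, -0.4], 0.5], [[0, 0, 0], [0, 0, -1], 0.5], [[0, 0, 0], [0, 0, -2], 0.5], [[0, 0, 0], [0, 0, -4], 0.5], [[0, 0, 0], [0, 0, -6], 0.5]]'

```text
t: 8.1
eef_pos: [0.5233, -0.2222, 0.2047]
tool_rot: [-0.0, 0.641, 0.767, -0.0]
contact_force: [-0.2, -0.5, -4.6]
gripper_width: 0.177
```

carry_out --moves '[[[0, 0, 0], [0, 0, -4], 0.5], [[0, 0, 0], [0, 0, -6], 0.5], [[0, 0, 0], [0, 0, -6], 0.5], [[0, 0, 0], [0, 0, -6], 0.5]]'

```text
t: 8.6
eef_pos: [0.5228, -0.2221, 0.2628]
tool_rot: [-0.001, 0.641, 0.767, -0.0]
contact_force: [-0.3, 0.0, -7.0]
gripper_width: 0.174
```

```bash
python3 - <<'E'
from h import *
np.set_printoptions(precision=4,suppress=True)
a=save('top','g.png');save('side','g2.png')
cv2.imwrite('pics/g3.png',np.hstack([cv2.resize(a[:,:,::-1][90:330,100:400],(400,320)),cv2.resize(cv2.imread('pics/g2.png'),(400,320))]))
o=bot.get_obs();r=rot(o['tool_rot']).as_matrix();print(o['t'],o['q'].round(2),o['eef_pos'],o['contact_force'],'head',np.degrees(np.arctan2(r[1,0],r[0,0])))
d=bot.silhouettes('board','top')[0];g=d['region'].astype(np.uint8)
# board outline from brightness
k=cv2.findContours(g,0,2)[0];k=max(k,key=cv2.contourArea);m=cv2.minAreaRect(k);b=cv2.boxPoints(m);P=np.array([hit('top',p,.018)[:2] for p in b]);print(P,P.mean(0),np.linalg.norm(P-np.roll(P,1,0),axis=1))
ap=cv2.approxPolyDP(k,5,True)[:,0];print(ap.tolist(),[hit('top',p,.018)[:2].round(4).tolist() for p in ap])
E
```

```text
8.7 [ 0.68  0.33 -0.48  1.77  0.17  1.08  0.32] [ 0.5226 -0.2221  0.2624] [ 0.211  -0.4879 -5.7905] head 100.20006111082849
[[0.3915 0.3568]
 [0.6988 0.3532]
 [0.6914 0.0883]
 [0.3829 0.0964]] [0.5412 0.2236] [0.2606 0.3073 0.265  0.3086]
[[151, 140], [147, 228], [223, 230], [226, 142]] [[0.6937, 0.3463], [0.3968, 0.3515], [0.3919, 0.0991], [0.69, 0.0931]]
```

View pics/g3.png

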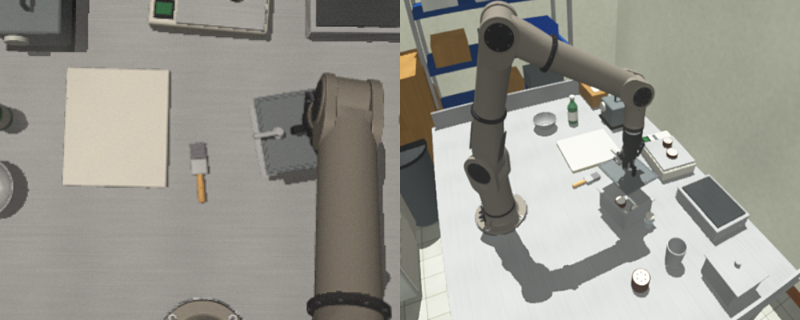

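The lid is free and hanging level under the gripper, and the board is unobstructed. Carrying the lid over.

carry_out --moves '[[[0, 0, 1], [2.5, 0.6, 0], 0.5], [[0, 0, 2], [6, 1.4, 0], 0.5], [[0, 0, 3.5], [10, 2.3, 0], 0.5], [[0, 0, 5], [14, 3.2, 0], 0.5], [[0, 0, 6], [18, 4.1, 0], 0.5]]'

```text
t: 9.38
eef_pos: [0.5316, -0.0366, 0.2631]
tool_rot: [-0.0, 0.681, 0.732, -0.0]
contact_force: [0.5, -0.2, -5.0]
gripper_width: 0.174
```

```bash
cat > go.py <<'E'
from h import *
import sys
np.set_printoptions(precision=4,suppress=True)
o=bot.get_obs();r=rot(o['tool_rot']).as_matrix();X=np.array([float(a) for a in sys.argv[1:4]])
print(o['q'].round(2),o['eef_pos'],o['contact_force'],'cm',r.T@(X-o['eef_pos'])*100,'head',np.degrees(np.arctan2(r[1,0],r[0,0])), 'tilt z',r[:,2])
E
python3 go.py .543 .219 .262
```

```text
[ 0.42  0.28 -0.56  1.85  0.17  1.06 -0.13] [ 0.5316 -0.0366  0.2631] [ 0.5324 -0.1728 -5.0327] cm [25.4133  2.9891  0.1147] head 94.1556622564066 tilt z [-0.0012  0.0001 -1.    ]
```

carry_out --moves '[[[0, 0, 1], [4, 0.5, 0], 0.5], [[0, 0, 2], [9, 1.1, 0], 0.5], [[0, 0, 3], [14, 1.7, 0], 0.5], [[0, 0, 4], [18.5, 2.2, 0], 0.5], [[0, 0, 5], [22, 2.6, 0], 0.5]]'

```text
t: 10.0
eef_pos: [0.5412, 0.1856, 0.2631]
tool_rot: [-0.001, 0.712, 0.703, -0.0]
contact_force: [0.5, -0.3, -5.1]
gripper_width: 0.174
```

carry_out --moves '[[[0, 0, 0], [2.2, 0.2, 0], 0.5], [[0, 0, 0], [3.3, 0.2, 0], 0.5], [[0, 0, 0], [3.3, 0.2, 0], 0.5], [[0, 0, 0], [3.3, 0.2, 0], 0.5]]'

```text
t: 10.5
eef_pos: [0.5445, 0.2148, 0.2635]
tool_rot: [0.0, 0.713, 0.701, -0.001]
contact_force: [0.1, 0.1, -5.1]
gripper_width: 0.177
```

```bash
python3 go.py .543 .219 .074; python3 - <<'E'
from h import *
for n in('side','wrist'):
    save(n,'h_%s.png'%n)
cv2.imwrite('pics/h.png',np.hstack([cv2.resize(cv2.imread('pics/h_%s.png'%n),(400,300)) for n in('side','wrist')]))
E
```

```text
[ 0.    0.38 -0.63  1.73  0.25  1.11 -0.71] [0.5445 0.2148 0.2635] [ 0.1379  0.0966 -5.0786] cm [ 0.4464 -0.1515 18.9495] head 89.09389779868665 tilt z [-0.0004 -0.0013 -1.    ]
```

View pics/h.png

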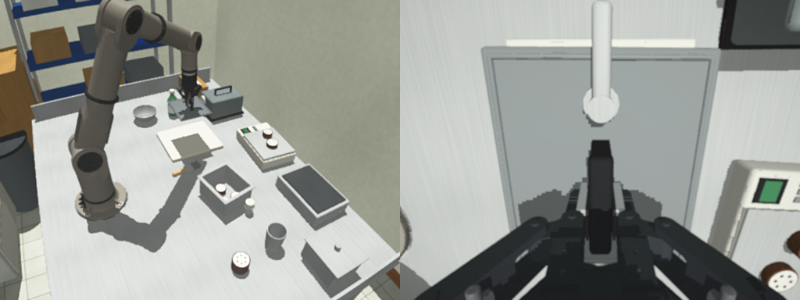

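The lid hangs level above the board and the open pan shows the samples. Lowering.

carry_out --moves '[[[0, 0, 0], [0.4, -0.1, 3], 0.5], [[0, 0, 0], [0.4, -0.1, 7], 0.5], [[0, 0, 0], [0.4, -0.1, 11], 0.5], [[0, 0, 0], [0.4, -0.1, 15], 0.5], [[0, 0, 0], [0.4, -0.1, 17], 0.5]]'

```text
t: 11.22
eef_pos: [0.5427, 0.2189, 0.0919]
tool_rot: [-0.0, 0.712, 0.702, -0.001]
contact_force: [0.4, 0.4, -5.3]
gripper_width: 0.173
```

carry_out --moves '[[[0, 0, 0], [0, 0, 0.4], 0.5], [[0, 0, 0], [0, 0, 0.8], 0.5], [[0, 0, 0], [0, 0, 1.1], 0.5], [[0, 0, 0], [0, 0, 1.3], 0.5], [[0, 0, 0], [0, 0, 1.3], 0.5]]'

```text
t: 11.85
eef_pos: [0.5435, 0.2204, 0.0811]
tool_rot: [0.0, 0.712, 0.702, 0.0]
contact_force: [-0.5, -0.2, -6.1]
gripper_width: 0.174
```

```bash
python3 go.py .543 .219 .0725
```

```text
[-0.09  0.6  -0.54  1.87  0.42  0.78 -0.86] [0.5435 0.2204 0.0811] [-0.5166 -0.23   -6.1064] cm [-0.141  -0.0504  0.8626] head 89.19152995875959 tilt z [ 0.0004  0.     -1.    ]
```

Now in 1 mm rows, watching the force.

carry_out --moves '[[[0, 0, 0], [-0.1, 0, 0.2], 0.5], [[0, 0, 0], [-0.1, 0, 0.4], 0.5], [[0, 0, 0], [-0.1, 0, 0.5], 0.5], [[0, 0, 0], [-0.1, 0, 0.6], 0.5], [[0, 0, 0], [-0.1, 0, 0.6], 0.5]]'

```text
t: 12.48
eef_pos: [0.5433, 0.2194, 0.0748]
tool_rot: [-0.0, 0.712, 0.702, -0.0]
contact_force: [-0.3, 0.2, -5.3]
gripper_width: 0.173
```

carry_out --moves '[[[0, 0, 0], [0, 0, 0.1], 0.5], [[0, 0, 0], [0, 0, 0.2], 0.5], [[0, 0, 0], [0, 0, 0.2], 0.5]]'

```text
t: 12.85
eef_pos: [0.5434, 0.2194, 0.0729]
tool_rot: [0.0, 0.712, 0.702, 0.0]
contact_force: [-0.7, 0.1, -3.8]
gripper_width: 0.176
```

carry_out --moves '[[[0, 0, 0], [0, 0, 0.1], 0.5], [[0, 0, 0], [0, 0, 0.1], 0.5], [[0, 0, 0], [0, 0, 0.1], 0.5]]'

```text
t: 13.22
eef_pos: [0.5434, 0.2194, 0.0729]
tool_rot: [0.0, 0.712, 0.702, 0.0]
contact_force: [-3.9, -2.0, 6.4]
gripper_width: 0.174
```

Resting on the board (z did not change, force now upward). Opening gently and retreating.

carry_out --moves '[[[0, 0, 0], [0, 0, -0.05], 1.7], [[0, 0, 0], [0, 0, -0.05], 2.4], [[0, 0, 0], [0, 0, -0.05], 4], [[0, 0, 0], [0, 0, -0.05], 5], [[0, 0, 0], [0, 0, -0.05], 5]]'

```text
t: 13.85
eef_pos: [0.5434, 0.2194, 0.0723]
tool_rot: [-0.0, 0.712, 0.702, 0.0]
contact_force: [0.2, 0.2, -0.4]
gripper_width: 0.585
```

carry_out --moves '[[[0, 0, 0], [0, 0, -1], 5], [[0, 0, 0], [0, 0, -3], 5], [[0, 0, 0], [0, 0, -7], 5], [[0, 0, 0], [0, 0, -12], 5], [[0, 0, 0], [0, 0, -17], 5]]'

```text
t: 14.48
eef_pos: [0.5432, 0.2196, 0.2455]
tool_rot: [0.0, 0.712, 0.702, 0.001]
contact_force: [0.7, -0.2, 1.0]
gripper_width: 0.587
```

carry_out --moves '[[[0, 0, 0], [-6, 0, -3], 5], [[0, 0, 0], [-12, 0, -5], 5], [[0, 0, 0], [-18, 0, -5], 5], [[0, 0, 0], [-24, 0, -5], 5], [[0, 0, 0], [-29, 0, -5], 5]]'

```text
t: 15.1
eef_pos: [0.539, -0.0732, 0.2942]
tool_rot: [0.001, 0.713, 0.702, 0.0]
contact_force: [0.9, -0.1, 0.3]
gripper_width: 0.586
```

carry_out --moves '[[[0, 0, 0], [-6, 0, 0], 5], [[0, 0, 0], [-11, 0, 0], 5], [[0, 0, 0], [-14, 0, 0], 5], [[0, 0, 0], [-14, 0, 0], 5]]'

```text
t: 15.6
eef_pos: [0.5367, -0.2135, 0.2935]
tool_rot: [0.001, 0.714, 0.7, -0.0]
contact_force: [0.0, 0.5, 0.2]
gripper_width: 0.587
```

```bash
python3 - <<'E'
from h import *
np.set_printoptions(precision=4,suppress=True)
a=save('top','i.png'); cv2.imwrite('pics/i2.png',cv2.resize(a[:,:,::-1][100:300,30:330],(800,533),interpolation=cv2.INTER_CUBIC))
print(bot.get_obs()['t'],bot.get_obs()['eef_pos'])
for l,z in(('board',.018),('lid_mid',.044),('tap_tip',.079)):
  for d in bot.silhouettes(l,'top')[:2]:
    m=cv2.boxPoints(cv2.minAreaRect(cv2.findNonZero(d['region'].astype(np.uint8))));P=np.array([hit('top',p,z)[:2] for p in m]);print(l,d['score'],P.round(3).tolist(),P.mean(0))
E
```

```text
15.65 [ 0.5372 -0.2111  0.2936]
board 0.72 [[0.461, 0.628], [0.462, 0.479], [0.314, 0.473], [0.314, 0.621]] [0.3878 0.5503]
board 0.7 [[0.394, 0.352], [0.695, 0.352], [0.691, 0.092], [0.389, 0.096]] [0.5421 0.2229]
lid_mid 0.98 [[0.455, 0.34], [0.631, 0.34], [0.627, 0.126], [0.45, 0.129]] [0.5408 0.2339]
tap_tip 0.44 [[0.534, 0.338], [0.547, 0.338], [0.548, 0.274], [0.535, 0.274]] [0.541  0.3063]
tap_tip 0.34 [[0.455, 0.338], [0.622, 0.338], [0.618, 0.124], [0.451, 0.126]] [0.5366 0.2315]
```

View pics/i2.png

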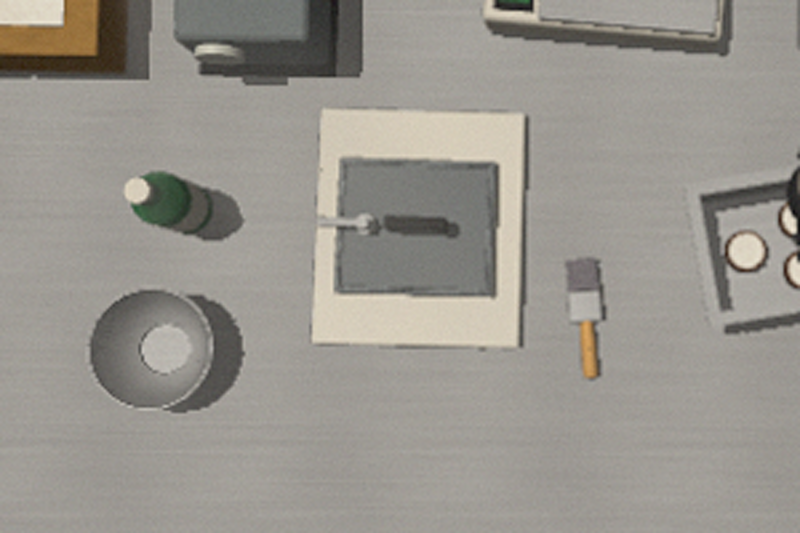

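The lid sits flat and centred on the board: its centre is at about (417,227), the board's at (420,228), and parallax explains the gap. The lever still points over the nozzle, and the brush, bowl and spray haven't moved.

```bash
python3 -c "
from station import bot
print(bot.hand_in())"
```

```text
the job is handed in; nothing more can be done
None
```

The job is done and handed in at about 16 s of the 61 s allowed. I turned the tap to its stop with the closed fingers, lifted the lid by its bar and set it down on the cutting board.

- **Tap:** the push ended with about 5.6 N of resistance at the stop. The wrist view showed the lever in line above the nozzle, and the last top view shows it still open.
- **Lid:** it came off freely, weighing about 5 N on the wrist. It touched down with about 6 N upward net on the wrist. By the gripper's pose the lid centre is at about (0.543, 0.224), against a board centre measured at (0.542, 0.223).
- **A reading that disagreed:** the lid's silhouette gave a centre about 11 mm farther in +y, because that region includes the lever overhanging the lid's edge. The plate edges in the picture, allowing for parallax, agree with the gripper's pose.
- **Other things:** the brush, bowl and spray look unmoved in the last top view. The jar, beaker and root stub were outside that final crop, and I did not check them again after setting the lid down.

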